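# Tip the stopper tray into the bin

## Robot

A 6-joint arm with a two-finger parallel gripper is mounted at the origin on a cart in front of the work surface, level with it; the furniture and walls round the work are solid. World frame = base frame: x ahead of the robot, y to its left, z up, the work surface at z = 0. Lengths are in m, angles in rad, forces in N, time in s.
With the tool pointing down it reaches from about 0.4 to 0.825 m from the base axis. Payload 7 kg.
Tool frame: the origin (TCP) lies at the very end of the fingers, on their centre line; the grasp point (between the pads) lies 19 mm behind it; z points along the fingers, y is the line along which they close (so a half turn about z gives the same grasp; the last joint's range is limited). The gripper opens to 88 mm and grips with 3 to 60 N. Pads are 19 mm wide; open, the fingers measure 130 mm over their backs; the gripper's body (78 mm by 193 mm) begins 47 mm behind the grasp point.
Start: joints at [1.433, 0.359, 0.012, 0, -1.224, -0.288], TCP at [0.279, 0.615, 0.227] pointing down, gripper open.
Joint ranges: [-3.07, 3.07], [-1.43, 2.12], [-1.02, 1.25], [-3.03, 1.67], [-3.05, -0], [-3.03, 3.03]. Speed limits (rad/s): [2.39, 2.39, 3.01, 3.14, 3.14, 3.14].

## Interface

Orientations are given as [roll, pitch, yaw] about the fixed x, y, z axes, in that order (R = Rz(yaw) Ry(pitch) Rx(roll)).
In Python, from station import arm gives the robot as it stands. The module is installed in compiled form; this text tells all that it offers.
- The arm moves only by the shell command python3 -m crank 'ROWS' [FORCE]. ROWS is JSON, a list of rows, each an object of numbers: "dx", "dy", "dz": the shift along the world's x, y, z in m; "twist": the turn about the world's z in degrees; "grip": the opening, from -1 (shut) to 1 (fully open). A call has exactly 5 rows; each row is the pose to reach, as a shift and turn from the pose commanded when the call began; what a row does not reach only later rows make up. A row lasts 1/12 s, in which the tool goes at most 41.7 mm and 7.16 degrees, less where a joint would pass 70% of its speed; a pose out of reach is approached as far as the arm can. A call with a gripper value outside its range is refused whole. The fingers move at their own pace and stop on an object; FORCE is the grip in N (left out, the last holds). Time passes only in rows, so rows that repeat a pose let the fingers close, or fill a call up. It gives the time, the measured TCP pose, the force, the opening and the grip force at its end, in the units of the state.
- arm.get_state(): the state, without advancing time (a new reading comes with each control period).
- arm.grab_frame(name): name is "scene" or "side" or "wrist"; returns the picture (420x560x3 uint8, red, green, blue); there is no depth.
- arm.get_calibration(name): a dict with "fx", "fy", "cx", "cy" (pixels), "k1" (the pictures are not rectified: a ray, as slopes to the right and down, at radius r is drawn at 1 + k1 r^2 times it, then the intrinsics apply), "cam_to_world" (4x4, takes a point from camera to world coordinates); the wrist camera has in their place "tool_from_camera" (4x4, takes a point from camera to tool coordinates, whose origin is the TCP and whose axes are the flange's). Camera axes: x right, y down, z forward; pixel columns grow to the right and rows downward; lengths in m; the calibration is good to about 2 mm. A picture is of the moment at which its call begins: read the wrist's pose just before it. get_calibration takes no time and is no camera call.
- arm.job_done(): hands the job in; it is judged then, once.
The state is a dict: "t": time; "q": joint angles; "qd": joint speeds; "joint_efforts": joint torques, N m; "eef_pos": TCP position; "ee_rot": TCP orientation; "force": force on the tool from outside, world axes, zero at the start; "moment": the same for the moment, N m; "width": finger opening in m; "gripper_force": force on a finger pad.
Only numpy, scipy, OpenCV 4.12 (cv2) and the standard library are available. Lean on these libraries where they do the work, as an engineer would, in place of code of your own. Each camera call takes 0.05 s, during which the arm holds its last target. There are 200 camera calls.

## Task

Bring the open grey bin under the spout of the tipping stand, swing the catch at the rear of the stand clear and tip the tray by its bail so that all five rubber stoppers drop into the bin, then ease the tray gently back to level without letting it fall. Do not touch the stoppers with the gripper, leave the wash bottle, beaker and culture bottle where they stand, and leave the bin standing flat on the bench with all five stoppers in it.

Things in the scene. Friction and masses are not known exactly. Their poses are not given: they have to be found in the camera images.
- stand: Fixed grey tipping stand. Origin on the bench under the tray's pivot axis (axis 140 mm up). Spout points along its -x, catch on the +x side, y along the pivot axis. Base plate 10 mm thick, x=-15 to 200, y=-85 to 85 mm. Two side posts at x=-13 to 13, y=71 to 79 and -79 to -71, 157 mm high. Rear catch post x=155 to 185, y=-20 to 20, 169 mm high
- bin_spot (a point): Point on the bench, 105 mm ahead of the stand's origin (along its -x): the bin's centre belongs here, lengthwise along the stand's x, so that its short wall is about 8 mm from the base plate. 15 mm off or 0.15 rad askew still catches the stoppers, which land 30 to 150 mm ahead of the pivot
- tray (a joint): Tipping angle of the steel tray, rad: 0 level, grows as the spout goes down, hard stop at 0.9. Stoppers slide out by 0.85. Rear-heavy: let go, it swings back level by itself and fast (about 0.2 N m). Level, its floor is 138 mm above the bench, from stand x=-70 (spout lip, open) to the rear wall at x=135; 104 mm wide inside, 90 mm at the lip; walls up to 174 mm above the bench
- bail (a point): Middle of the tray's bail: a level steel bar 10 mm thick, 120 mm long along the stand's y, on two 8 mm side arms at y=-60 and 60. Level: at stand x=50, 270 mm above the bench. It turns with the tray at radius 139 mm round the pivot axis. Pushed towards the spout it tips the tray, with under 8 N; its underside is 96 mm above the tray's side walls
- lip (a point): Middle of the spout's lip, 70 mm ahead of the pivot and level with the tray floor; about 80 mm above the bench when fully tipped, so the bin's rim passes under it
- catch (a joint): Angle of the swivel catch on the rear post, rad, 0 to 1.6; stays where it is left (0.04 N m friction). At 0 its nose points along the stand's -x, over the tray's rear edge, and holds the tray down. It turns about the upright axis at stand x=170, y=0, the nose going towards the stand's +y (clockwise from above). The tray is free from about 1.1
- catch_grip (a point): Point in the black upright grip bar of the catch, 40 mm from the catch's axis towards the nose and 208 mm above the bench. The bar is 10 mm thick, 60 mm long (50 mm on the nose side, 10 mm past the axis) and spans 184 to 216 mm above the bench. Pinch it or push its side
- bin: Loose open grey plastic bin, 164 mm along its x, 124 mm along its y over the rim, 66 mm high, walls 4 mm with a 9 mm wide rim, 0.3 kg. Origin at the centre of its underside. Its two short walls (at x=-77 and 77) can be pinched from above by the rim
- stopper1: Dark red rubber stopper, 27 mm across, 30 mm tall, about 16 g; origin at the centre of its underside. Starts upright in the tray; not to be touched
- stopper2: Dark red rubber stopper, 27 mm across, 30 mm tall, about 16 g; origin at the centre of its underside. Starts upright in the tray; not to be touched
- stopper3: Dark red rubber stopper, 27 mm across, 30 mm tall, about 16 g; origin at the centre of its underside. Starts upright in the tray; not to be touched
- stopper4: Dark red rubber stopper, 27 mm across, 30 mm tall, about 16 g; origin at the centre of its underside. Starts upright in the tray; not to be touched
- stopper5: Dark red rubber stopper, 27 mm across, 30 mm tall, about 16 g; origin at the centre of its underside. Starts upright in the tray; not to be touched
- wash_bottle: White squeeze wash bottle with a bent spout, 78 mm body, 99 mm over the spout, 236 mm tall. Origin at the centre of its outline on the bench (the body reaches 50 mm from it). Bystander
- beaker: Clear glass beaker, 74 mm across, 93 mm tall, standing empty. Origin at the centre of its underside. Bystander
- culture_bottle: Small round culture bottle with brown contents and a foil cap, 53 mm across, 118 mm tall. Origin at the centre of its underside. Bystander

How it is judged:
By the outcome, as a careful person would: the job done as asked, in the order asked, and still so for the second after the job is handed in, with the robot touching nothing.
It also fails if it takes over 70 s, if anything falls off the work surface, if the arm or the gripper's body presses on something with over 40 N, if the wrist force passes 120 N, or if a joint passes its speed limit or range.

## Working session

There is one attempt and no reset: what is moved stays moved. The work goes in short steps, Python scripts to look and compute and a shell command to move; the robot and the scene stay as the last step left them, time stands still between calls to the robot, and variables do not carry over. Pictures are saved under pics/ and viewed, at most 10 in all, crops included, and the job is handed in when it is done.

```bash
mkdir -p pics; cat > h.py <<'E'
import numpy as np, cv2
from station import arm
from scipy.spatial.transform import Rotation as R
def snap(n,f):
    im=arm.grab_frame(n); cv2.imwrite('pics/'+f,im[:,:,::-1]); return im
def ray(n,u,v):
    c=arm.get_calibration(n); d=np.array([(u-c['cx'])/c['fx'],(v-c['cy'])/c['fy']]); s=d.copy()
    for _ in range(20): s=d/(1+c['k1']*(s@s))
    if 'cam_to_world' in c: T=np.array(c['cam_to_world'])
    else:
        st=arm.get_state(); T=np.eye(4); T[:3,:3]=R.from_euler('xyz',st['ee_rot']).as_matrix(); T[:3,3]=st['eef_pos']; T=T@np.array(c['tool_from_camera'])
    return T[:3,3],T[:3,:3]@np.array([s[0],s[1],1])
def at(n,u,v,z):
    o,d=ray(n,u,v); return (o+d*(z-o[2])/d[2]).round(4)
def proj(n,p):
    c=arm.get_calibration(n); T=np.linalg.inv(np.array(c['cam_to_world'])); q=T[:3,:3]@np.array(p)+T[:3,3]
    s=q[:2]/q[2]; s=s*(1+c['k1']*(s@s)); return (s*[c['fx'],c['fy']]+[c['cx'],c['cy']]).round(1)
E
python3 - <<'E'
from h import *
a=snap('scene','a.png'); b=snap('side','b.png')
print(arm.get_calibration('scene'),arm.get_calibration('side'),arm.get_state())
E
```

```text
{'fx': 383.2297545289821, 'fy': 383.2297545289821, 'cx': 277.0383233488858, 'cy': 211.50154995423267, 'k1': 0.025693874686618018, 'cam_to_world': array([[-0.87863613, -0.30364703,  0.36850648,  0.24953809],
       [-0.47710852,  0.58921545, -0.65206795,  0.67269095],
       [-0.01913121, -0.74874804, -0.66257857,  0.82942106],
       [ 0.        ,  0.        ,  0.        ,  1.        ]])} {'fx': 438.5198593124589, 'fy': 438.5198593124589, 'cx': 276.7165514001275, 'cy': 208.864175586066, 'k1': -0.08812855190589078, 'cam_to_world': array([[ 0.98012347,  0.16376877, -0.11197221,  0.7885172 ],
       [ 0.1981203 , -0.8373308 ,  0.50953457, -0.62736465],
       [-0.01031193, -0.52159076, -0.85313349,  1.29902818],
       [ 0.        ,  0.        ,  0.        ,  1.        ]])} {'t': 0.1, 'q': array([ 1.43311015e+00,  3.59298754e-01,  1.11650979e-02, -2.67439022e-04,
       -1.22409198e+00, -2.88064417e-01]), 'qd': array([-0.00346724, -0.00356389,  0.00154887,  0.0002415 ,  0.00024655,
        0.000622  ]), 'joint_efforts': array([-4.98441714e-04, -5.84163415e+01,  2.93754619e+01,  7.01569185e+00,
        1.02201873e-02, -4.31681144e-05]), 'eef_pos': array([0.2786601 , 0.61433195, 0.22574082]), 'ee_rot': array([ 3.14015080e+00, -1.65029285e-04, -4.25841531e-01]), 'force': array([1.02802059, 0.23639525, 0.61510083]), 'moment': array([0.00388962, 0.01573902, 0.00606317]), 'gripper_force': 0.0, 'width': 0.08769007691570849}
```

View pics/a.png

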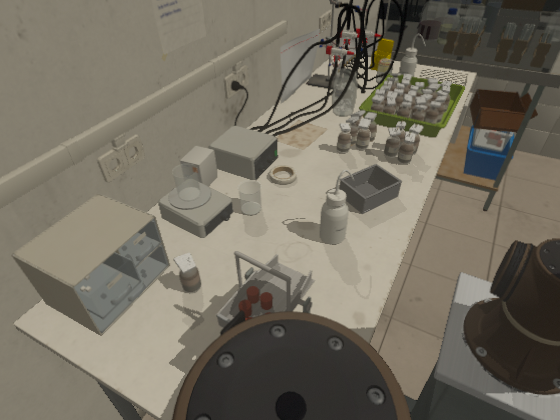

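View pics/b.png

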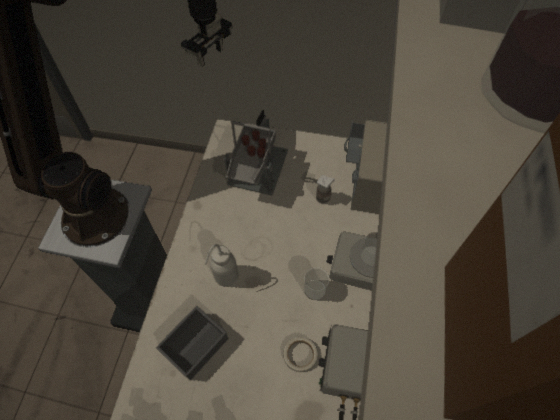

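The scene view shows the stand at (265,290), partly hidden by the gripper, the bin at (370,188) and the wash bottle between them at (334,218). The side view shows the whole stand at (250,155), with its catch at (262,118), and the bin at (193,342). I'll enlarge the side view.

```bash
python3 - <<'E'
import cv2,numpy as np
b=cv2.imread('pics/b.png')
b=cv2.convertScaleAbs(b,alpha=1.6,beta=15)
A=cv2.resize(b[100:200,205:305],(500,500),interpolation=3)
B=cv2.resize(b[300:385,150:235],(300,300),interpolation=3)
C=np.zeros((500,300,3),np.uint8);C[:300]=B
cv2.imwrite('pics/c.png',np.hstack([A,C]))
E
```

```text
(no output)
```

View pics/c.png

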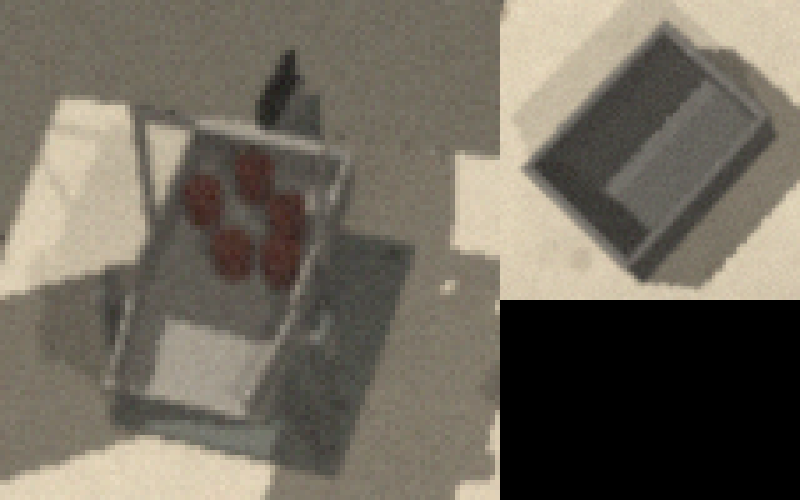

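The crop shows the tray's rear rim corners at side pixels (244,124) and (275,131) and the bin rim corners at (197,306), (227,333), (188,374) and (157,347). The catch grip is black, at about (261,116). Next I'll fit the poses.

```bash
cat > fit.py <<'E'
from h import *
from scipy.optimize import least_squares
def fit(obs,x0):
    def f(p):
        c,s=np.cos(p[2]),np.sin(p[2]); r=[]
        for n,q,uv in obs:
            w=[p[0]+c*q[0]-s*q[1],p[1]+s*q[0]+c*q[1],q[2]]; r+=list(proj(n,w)-uv)
        return np.array(r)
    s=least_squares(f,x0,loss='soft_l1',diff_step=1e-3,x_scale=[.1,.1,1]); return s.x.round(4),f(s.x).reshape(-1,2).round(1).tolist()
E
python3 - <<'E'
from fit import *
for z,pts in [(.066,[(196.8,306.2),(227.1,333.4),(188.3,374.2),(157.1,346.8)]),(.174,[(244,124.4),(275,131),(254,183),(226.6,177.6)]),(.27,[(233,122)]),(.208,[(261,116)])]:
    print(z,[at('side',*p,z).tolist() for p in pts])
print([at('scene',*p,.27).tolist() for p in [(238,256),(290,281)]])
print([at('scene',*p,0).tolist() for p in [(334,238),(192,287),(252,210)]])
print([at('side',*p,0).tolist() for p in [(228,280),(322,200),(316,293)]])
E
```

```text
0.066 [[0.4633, -0.2631, 0.066], [0.5707, -0.3231, 0.066], [0.495, -0.4539, 0.066], [0.3869, -0.4006, 0.066]]
0.174 [[0.4636, 0.3556, 0.174], [0.574, 0.3462, 0.174], [0.5525, 0.1237, 0.174], [0.4628, 0.1275, 0.174]]
0.27 [[0.4548, 0.2751, 0.27]]
0.208 [[0.5208, 0.3734, 0.208]]
[[0.5659, 0.2722, 0.27], [0.4483, 0.2796, 0.27]]
[[0.5005, -0.1163, 0.0], [0.7678, 0.2293, 0.0], [0.7876, -0.1124, 0.0]]
[[0.5187, -0.1405, 0.0], [0.767, 0.2148, 0.0], [0.799, -0.1292, 0.0]]
```

```bash

python3 -m crank '[{"dz":0.04},{"dz":0.08},{"dz":0.11,"dy":-0.02},{"dz":0.13,"dy":-0.05,"dx":0.01},{"dz":0.14,"dy":-0.085,"dx":0.025}]'
python3 -m crank '[{"dx":0.01,"dy":-0.04},{"dx":0.02,"dy":-0.08},{"dx":0.03,"dy":-0.12},{"dx":0.04,"dy":-0.16},{"dx":0.05,"dy":-0.2}]'
python3 -m crank '[{"dx":0.01,"dy":-0.04},{"dx":0.02,"dy":-0.08},{"dx":0.03,"dy":-0.12},{"dx":0.04,"dy":-0.16},{"dx":0.05,"dy":-0.2}]'
python3 -m crank '[{"dx":0.01,"dy":-0.04},{"dx":0.02,"dy":-0.08},{"dx":0.03,"dy":-0.12},{"dx":0.04,"dy":-0.16},{"dx":0.05,"dy":-0.2}]'
python3 -m crank '[{"dx":0,"dy":-0.04},{"dx":0,"dy":-0.08},{"dx":0,"dy":-0.12},{"dx":0,"dy":-0.16},{"dx":0,"dy":-0.2}]'
python3 -m crank '[{"dx":0,"dy":-0.04},{"dx":0,"dy":-0.08},{"dy":-0.09,"dz":-0.03},{"dy":-0.09,"dz":-0.07},{"dy":-0.09,"dz":-0.1}]'
python3 - <<'E'
from fit import *
st=arm.get_state();print(st['t'],st['eef_pos'],st['ee_rot'],st['q'])
snap('wrist','d.png')
a=snap('scene','e.png')
E
```

```text
0.1 [0.2786601  0.61433195 0.22574082] [ 3.14015080e+00 -1.65029285e-04 -4.25841531e-01] [ 1.43311015e+00  3.59298754e-01  1.11650979e-02 -2.67439022e-04
 -1.22409198e+00 -2.88064417e-01]invalid input at $[0]: expected keys dx, dy, dz, twist, grip
invalid input at $[0]: expected keys dx, dy, dz, twist, grip
invalid input at $[0]: expected keys dx, dy, dz, twist, grip
invalid input at $[0]: expected keys dx, dy, dz, twist, grip
invalid input at $[0]: expected keys dx, dy, dz, twist, grip
invalid input at $[0]: expected keys dx, dy, dz, twist, grip
```

View pics/d.png

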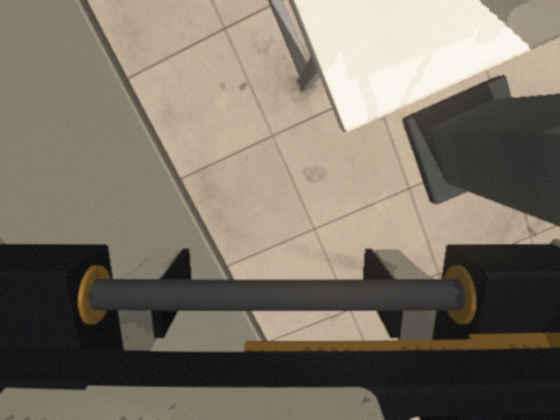

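View pics/e.png

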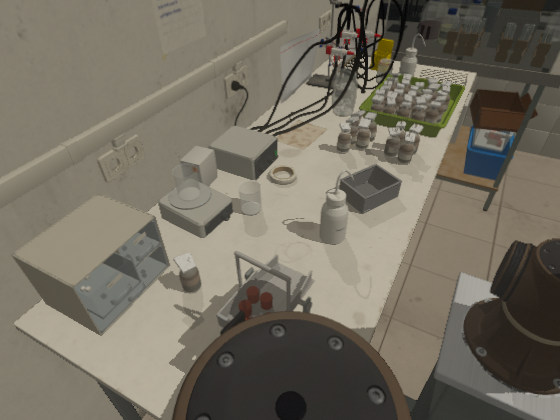

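Nothing moved, because every row needs all five keys. The pictures still show the start pose, with the wrist view looking at the floor and table corner.

```bash
set -e
python3 -m crank '[{"dx":0,"dy":0,"dz":0.04,"twist":0,"grip":1},{"dx":0,"dy":0,"dz":0.08,"twist":-2,"grip":1},{"dx":0,"dy":-0.02,"dz":0.11,"twist":-5,"grip":1},{"dx":0.01,"dy":-0.05,"dz":0.13,"twist":-5,"grip":1},{"dx":0.025,"dy":-0.085,"dz":0.14,"twist":-5,"grip":1}]'
python3 -m crank '[{"dx":0.01,"dy":-0.04,"dz":0,"twist":0,"grip":1},{"dx":0.02,"dy":-0.08,"dz":0,"twist":0,"grip":1},{"dx":0.03,"dy":-0.12,"dz":0,"twist":0,"grip":1},{"dx":0.04,"dy":-0.16,"dz":0,"twist":0,"grip":1},{"dx":0.05,"dy":-0.2,"dz":0,"twist":0,"grip":1}]'
python3 -m crank '[{"dx":0.01,"dy":-0.04,"dz":0,"twist":0,"grip":1},{"dx":0.02,"dy":-0.08,"dz":0,"twist":0,"grip":1},{"dx":0.03,"dy":-0.12,"dz":0,"twist":0,"grip":1},{"dx":0.04,"dy":-0.16,"dz":0,"twist":0,"grip":1},{"dx":0.05,"dy":-0.2,"dz":0,"twist":0,"grip":1}]'
```

```text
t: 0.62
eef_pos: [0.3036, 0.5304, 0.3693]
ee_rot: [-3.138, 0.0, -0.511]
force: [1.1, 1.0, 0.9]
width: 0.0876
gripper_force: 0.0
t: 1.03
eef_pos: [0.3538, 0.3276, 0.3666]
ee_rot: [-3.141, 0.0, -0.513]
force: [0.6, 0.4, 0.1]
width: 0.0878
gripper_force: 0.0
t: 1.45
eef_pos: [0.4035, 0.1277, 0.3669]
ee_rot: [-3.14, -0.0, -0.512]
force: [1.4, -0.3, 0.0]
width: 0.0874
gripper_force: 0.0
```

```bash
set -e
python3 -m crank '[{"dx":0.01,"dy":-0.04,"dz":0,"twist":0,"grip":1},{"dx":0.02,"dy":-0.08,"dz":0,"twist":0,"grip":1},{"dx":0.03,"dy":-0.12,"dz":0,"twist":0,"grip":1},{"dx":0.037,"dy":-0.16,"dz":0,"twist":0,"grip":1},{"dx":0.037,"dy":-0.2,"dz":0,"twist":0,"grip":1}]'
python3 -m crank '[{"dx":0,"dy":-0.04,"dz":0,"twist":0,"grip":1},{"dx":0,"dy":-0.08,"dz":0,"twist":0,"grip":1},{"dx":0,"dy":-0.12,"dz":0,"twist":0,"grip":1},{"dx":0,"dy":-0.16,"dz":0,"twist":0,"grip":1},{"dx":0,"dy":-0.2,"dz":0,"twist":0,"grip":1}]'
python3 -m crank '[{"dx":0,"dy":-0.04,"dz":0,"twist":0,"grip":1},{"dx":0,"dy":-0.08,"dz":-0.01,"twist":0,"grip":1},{"dx":0,"dy":-0.12,"dz":-0.03,"twist":0,"grip":1},{"dx":0,"dy":-0.152,"dz":-0.05,"twist":0,"grip":1},{"dx":0,"dy":-0.152,"dz":-0.09,"twist":0,"grip":1}]'
python3 -m crank '[{"dx":0,"dy":0,"dz":-0.03,"twist":0,"grip":1},{"dx":0,"dy":0,"dz":-0.06,"twist":0,"grip":1},{"dx":0,"dy":0,"dz":-0.09,"twist":0,"grip":1},{"dx":0,"dy":0,"dz":-0.11,"twist":0,"grip":1},{"dx":0,"dy":0,"dz":-0.11,"twist":0,"grip":1}]' | head -3
python3 - <<'E'
from h import *
st=arm.get_state();print(st['t'],st['eef_pos'],st['ee_rot'],st['q'])
for f in [1]:
    print(arm.get_calibration('wrist'))
    snap('wrist','f.png')
# projections of predicted rim corners / scene view of stand too
a=snap('scene','g.png'); s=snap('side','g2.png')
a=cv2.imread('pics/g.png'); f=cv2.imread('pics/f.png')
A=cv2.resize(a[235:345,190:330],(420,330),interpolation=3)
w=cv2.resize(f,(380,285)); C=np.zeros((600,800,3),np.uint8); C[:330,:420]=A; C[:285,420:]=w
s=cv2.imread('pics/g2.png'); C[300:600,420:800]=cv2.resize(s[290:390,140:267],(380,300),interpolation=3)
cv2.imwrite('pics/gg.png',C)
E
```

```text
t: 1.87
eef_pos: [0.4411, -0.0723, 0.3664]
ee_rot: [-3.142, -0.0, -0.513]
force: [0.6, -0.1, 0.4]
width: 0.0874
gripper_force: 0.0
t: 2.28
eef_pos: [0.4402, -0.2723, 0.3667]
ee_rot: [-3.141, -0.0, -0.513]
force: [1.6, 0.8, -0.2]
width: 0.0875
gripper_force: 0.0
t: 2.7
eef_pos: [0.4414, -0.4284, 0.2777]
ee_rot: [3.139, -0.005, -0.516]
force: [1.5, -0.2, 0.2]
width: 0.0875
gripper_force: 0.0
t: 3.12
eef_pos: [0.4382, -0.4206, 0.1615]
ee_rot: [-3.141, 0.008, -0.514]
3.1167 [ 0.43823881 -0.42060834  0.16145996] [-3.14077868  0.00830381 -0.51406469] [-0.44452747  0.30244822 -0.22499182 -0.00159979 -1.05158403  1.50205526]
{'fx': 337.7181764945144, 'fy': 337.7181764945144, 'cx': 276.65933816632247, 'cy': 213.01049218469137, 'k1': -0.03500899003675651, 'tool_from_camera': array([[-2.54650185e-04, -9.64084631e-01, -2.65595104e-01,
         7.13296301e-02],
       [ 9.99999961e-01, -2.14285619e-04, -1.80954776e-04,
         1.31322753e-03],
       [ 1.17542507e-04, -2.65595140e-01,  9.64084648e-01,
        -1.59208503e-01],
       [ 0.00000000e+00,  0.00000000e+00,  0.00000000e+00,
         1.00000000e+00]])}
```

View pics/gg.png

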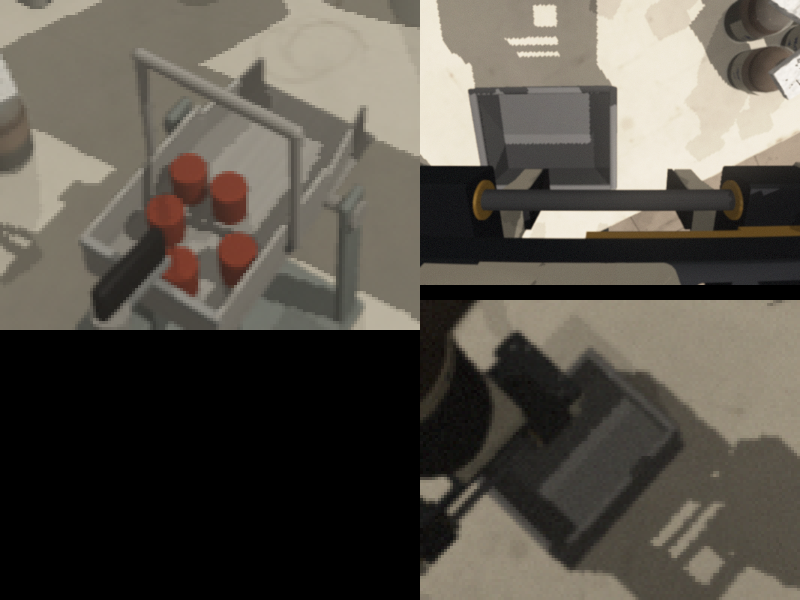

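The composite shows the bail ends at scene (237,253) and (289,279), the post tops at (250,270) and (307,299), and the catch grip bar from (222,332) to (243,312). In the wrist view the short wall lies close to the finger centre line, at column 283. I'll fit the stand and check the wall offset.

```bash
python3 - <<'E'
from fit import *
o=[('scene',(.05,-.06,.272),(236.7,253.3)),('scene',(.05,.06,.272),(289.3,279.3)),('scene',(0,-.075,.157),(250,270)),('scene',(0,.075,.157),(306.7,299)),
('scene',(.137,-.054,.174),(217.7,315)),('scene',(.137,.054,.174),(261.7,341)),('scene',(.12,0,.216),(243.5,313)),
('side',(.137,.054,.174),(244,124.4)),('side',(.137,-.054,.174),(275,131)),('side',(.05,.06,.272),(233,122))]
p,r=fit(o,[.507,.22,1.51]);print(p,r)
c,s=np.cos(p[2]),np.sin(p[2])
for n,q in dict(bin=(-.105,0),wall=(-.182,0),bail=(.05,0),grip=(.13,0),axis=(.17,0)).items(): print(n,(p[:2]+[c*q[0]-s*q[1],s*q[0]+c*q[1]]).round(4))
print([at('wrist',*q,.066).tolist() for q in [(290,128),(74,130),(284,200),(290,274)]])
E
```

```text
[0.5082 0.2212 1.5004] [[0.3, -0.8], [0.0, -1.3], [-0.5, 0.4], [1.0, 0.7], [-0.5, 0.1], [0.6, 0.6], [-0.9, -4.2], [0.5, -1.3], [-0.2, -1.8], [-0.9, -0.6]]
bin [0.5008 0.1165]
wall [0.4954 0.0397]
bail [0.5117 0.2711]
grip [0.5173 0.3509]
axis [0.5202 0.3908]
[[0.4933, -0.4651, 0.066], [0.5734, -0.3214, 0.066], [0.4469, -0.4341, 0.066], [0.3883, -0.4074, 0.066]]
```

```bash
set -e
python3 -m crank '[{"dx":0.002,"dy":-0.003,"dz":-0.03,"twist":0,"grip":1},{"dx":0.002,"dy":-0.003,"dz":-0.06,"twist":0,"grip":1},{"dx":0.002,"dy":-0.003,"dz":-0.09,"twist":0,"grip":1},{"dx":0.002,"dy":-0.003,"dz":-0.115,"twist":0,"grip":1},{"dx":0.002,"dy":-0.003,"dz":-0.125,"twist":0,"grip":1}]'
python3 -m crank '[{"dx":0,"dy":0,"dz":0,"twist":0,"grip":1},{"dx":0,"dy":0,"dz":0,"twist":0,"grip":-1},{"dx":0,"dy":0,"dz":0,"twist":0,"grip":-1},{"dx":0,"dy":0,"dz":0,"twist":0,"grip":-1},{"dx":0,"dy":0,"dz":0,"twist":0,"grip":-1}]' 45
python3 -m crank '[{"dx":0,"dy":0,"dz":0,"twist":0,"grip":-1},{"dx":0,"dy":0,"dz":0,"twist":0,"grip":-1},{"dx":0,"dy":0,"dz":0,"twist":0,"grip":-1},{"dx":0,"dy":0,"dz":0,"twist":0,"grip":-1},{"dx":0,"dy":0,"dz":0,"twist":0,"grip":-1}]'
python3 -m crank '[{"dx":0,"dy":0,"dz":0,"twist":0,"grip":-1},{"dx":0,"dy":0,"dz":0.01,"twist":0,"grip":-1},{"dx":0,"dy":0,"dz":0.02,"twist":0,"grip":-1},{"dx":0,"dy":0,"dz":0.03,"twist":0,"grip":-1},{"dx":0,"dy":0,"dz":0.04,"twist":0,"grip":-1}]'
```

```text
t: 3.68
eef_pos: [0.4425, -0.425, 0.0402]
ee_rot: [-3.141, 0.001, -0.513]
force: [0.8, 0.7, 0.8]
width: 0.0878
gripper_force: 0.0
t: 4.1
eef_pos: [0.4438, -0.4258, 0.0433]
ee_rot: [-3.142, -0.003, -0.513]
force: [0.0, 0.6, -0.6]
width: 0.0663
gripper_force: 0.0
t: 4.52
eef_pos: [0.4428, -0.4253, 0.0416]
ee_rot: [3.142, 0.0, -0.513]
force: [-0.1, 0.2, 0.8]
width: 0.0333
gripper_force: 0.0
t: 4.93
eef_pos: [0.4429, -0.4252, 0.0828]
ee_rot: [-3.141, -0.0, -0.513]
force: [0.1, -0.4, -3.1]
width: 0.007
gripper_force: 46.0
```

The fingers closed slower than I allowed for and gripped during the lift, so I'll set the bin down and regrip it properly.

```bash
set -e
python3 -m crank '[{"dx":0,"dy":0,"dz":-0.01,"twist":0,"grip":-1},{"dx":0,"dy":0,"dz":-0.02,"twist":0,"grip":-1},{"dx":0,"dy":0,"dz":-0.025,"twist":0,"grip":-0.6},{"dx":0,"dy":0,"dz":-0.025,"twist":0,"grip":-0.6},{"dx":0,"dy":0,"dz":-0.025,"twist":0,"grip":-0.6}]'
python3 -m crank '[{"dx":0,"dy":0,"dz":0,"twist":0,"grip":-0.6},{"dx":0,"dy":0,"dz":-0.01,"twist":0,"grip":-0.6},{"dx":0,"dy":0,"dz":-0.017,"twist":0,"grip":-0.6},{"dx":0,"dy":0,"dz":-0.017,"twist":0,"grip":-0.6},{"dx":0,"dy":0,"dz":-0.017,"twist":0,"grip":-1}]'
python3 -m crank '[{"dx":0,"dy":0,"dz":0,"twist":0,"grip":-1},{"dx":0,"dy":0,"dz":0,"twist":0,"grip":-1},{"dx":0,"dy":0,"dz":0,"twist":0,"grip":-1},{"dx":0,"dy":0,"dz":0,"twist":0,"grip":-1},{"dx":0,"dy":0,"dz":0,"twist":0,"grip":-1}]'
```

```text
t: 5.35
eef_pos: [0.4423, -0.4249, 0.0557]
ee_rot: [-3.141, 0.001, -0.513]
force: [0.1, 0.1, -0.1]
width: 0.0163
gripper_force: 0.0
t: 5.77
eef_pos: [0.4421, -0.425, 0.0384]
ee_rot: [3.142, 0.002, -0.513]
force: [-0.7, -0.0, -0.3]
width: 0.0146
gripper_force: 0.0
t: 6.18
eef_pos: [0.4428, -0.4253, 0.0396]
ee_rot: [-3.141, -0.0, -0.513]
force: [-0.3, 0.5, -2.5]
width: 0.0082
gripper_force: 45.0
```

```bash
set -e
python3 -m crank '[{"dx":0,"dy":0,"dz":0.01,"twist":0,"grip":-1},{"dx":0,"dy":0,"dz":0.03,"twist":0,"grip":-1},{"dx":0,"dy":0,"dz":0.06,"twist":0,"grip":-1},{"dx":0,"dy":0,"dz":0.09,"twist":0,"grip":-1},{"dx":0,"dy":0,"dz":0.12,"twist":0,"grip":-1}]'
python3 -m crank '[{"dx":0,"dy":0,"dz":0.035,"twist":0,"grip":-1},{"dx":0,"dy":0,"dz":0.07,"twist":0,"grip":-1},{"dx":0,"dy":0,"dz":0.105,"twist":0,"grip":-1},{"dx":0,"dy":0,"dz":0.14,"twist":0,"grip":-1},{"dx":0,"dy":0,"dz":0.17,"twist":0,"grip":-1}]'
python3 - <<'E'
from h import *
s=snap('side','h.png');s=snap('scene','h2.png')
print(arm.get_state()['moment'])
E
python3 -m crank '[{"dx":0.005,"dy":0.02,"dz":0.01,"twist":2,"grip":-1},{"dx":0.01,"dy":0.05,"dz":0.01,"twist":5,"grip":-1},{"dx":0.015,"dy":0.085,"dz":0.01,"twist":8,"grip":-1},{"dx":0.02,"dy":0.12,"dz":0.01,"twist":11,"grip":-1},{"dx":0.025,"dy":0.155,"dz":0.01,"twist":14,"grip":-1}]'
python3 -m crank '[{"dx":0.005,"dy":0.035,"dz":0,"twist":2,"grip":-1},{"dx":0.01,"dy":0.07,"dz":0,"twist":4,"grip":-1},{"dx":0.015,"dy":0.105,"dz":0,"twist":6,"grip":-1},{"dx":0.02,"dy":0.14,"dz":0,"twist":8,"grip":-1},{"dx":0.025,"dy":0.165,"dz":0,"twist":11.4,"grip":-1}]'
```

```text
t: 6.6
eef_pos: [0.4422, -0.4251, 0.1612]
ee_rot: [3.141, 0.001, -0.513]
force: [0.5, -0.8, -3.6]
width: 0.008
gripper_force: 45.0
t: 7.02
eef_pos: [0.4422, -0.4252, 0.333]
ee_rot: [3.141, -0.002, -0.513]
force: [0.4, -0.8, -3.5]
width: 0.0082
gripper_force: 45.0
[-0.10415263 -0.27098751 -0.02315924]
t: 7.53
eef_pos: [0.4669, -0.2688, 0.3391]
ee_rot: [-3.141, 0.001, -0.267]
force: [1.1, -0.1, -2.9]
width: 0.0081
gripper_force: 45.0
t: 7.95
eef_pos: [0.4919, -0.1029, 0.3395]
ee_rot: [-3.141, 0.0, -0.068]
force: [-1.2, -0.2, -4.0]
width: 0.0083
gripper_force: 45.0
```

```bash
python3 - <<'E'
import cv2,numpy as np
C=np.zeros((600,800,3),np.uint8)
s=cv2.imread('pics/h.png');C[:420,:400]=cv2.resize(s[180:390,100:300],(400,420))
s=cv2.imread('pics/h2.png');C[:420,400:]=cv2.resize(s[40:250,300:500],(400,420))
cv2.imwrite('pics/hh.png',C[:420])
E
```

```text
(no output)
```

View pics/hh.png

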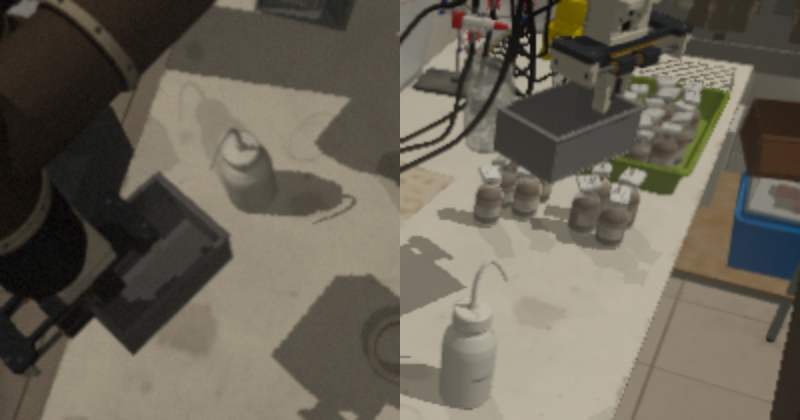

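The bin is held level at one end. The lip and the wash bottle leave no room to lower it straight down, so I'll lower it at x≈0.615, beside the stand, and slide it in low under the lip.

```bash
set -e
python3 -m crank '[{"dx":0.025,"dy":0.025,"dz":0,"twist":0,"grip":-1},{"dx":0.05,"dy":0.05,"dz":0,"twist":0,"grip":-1},{"dx":0.075,"dy":0.075,"dz":0,"twist":0,"grip":-1},{"dx":0.1,"dy":0.1,"dz":0,"twist":0,"grip":-1},{"dx":0.123,"dy":0.12,"dz":0,"twist":0,"grip":-1}]'
python3 -m crank '[{"dx":0,"dy":0,"dz":-0.03,"twist":0,"grip":-1},{"dx":0,"dy":0,"dz":-0.065,"twist":0,"grip":-1},{"dx":0,"dy":0,"dz":-0.1,"twist":0,"grip":-1},{"dx":0,"dy":0,"dz":-0.135,"twist":0,"grip":-1},{"dx":0,"dy":0,"dz":-0.17,"twist":0,"grip":-1}]'
python3 -m crank '[{"dx":0,"dy":0,"dz":-0.03,"twist":0,"grip":-1},{"dx":0,"dy":0,"dz":-0.06,"twist":0,"grip":-1},{"dx":0,"dy":0,"dz":-0.09,"twist":0,"grip":-1},{"dx":0,"dy":0,"dz":-0.11,"twist":0,"grip":-1},{"dx":0,"dy":0,"dz":-0.12,"twist":0,"grip":-1}]'
```

```text
t: 8.37
eef_pos: [0.6162, 0.0166, 0.3391]
ee_rot: [-3.142, 0.001, -0.069]
force: [0.3, -0.6, -3.2]
width: 0.0077
gripper_force: 45.0
t: 8.78
eef_pos: [0.6148, 0.0145, 0.1678]
ee_rot: [3.141, 0.001, -0.07]
force: [-0.4, 0.3, -3.2]
width: 0.0079
gripper_force: 45.0
t: 9.2
eef_pos: [0.6132, 0.0139, 0.0462]
ee_rot: [3.14, 0.005, -0.07]
force: [-2.3, -2.5, -2.2]
width: 0.0078
gripper_force: 45.0
```

```bash
set -e
python3 -m crank '[{"dx":-0.02,"dy":0,"dz":0.002,"twist":0,"grip":-1},{"dx":-0.045,"dy":0,"dz":0.003,"twist":0,"grip":-1},{"dx":-0.07,"dy":0,"dz":0.003,"twist":0,"grip":-1},{"dx":-0.095,"dy":0.005,"dz":0.003,"twist":0,"grip":-1},{"dx":-0.12,"dy":0.012,"dz":0.003,"twist":0,"grip":-1}]'
python3 -m crank '[{"dx":0,"dy":0.005,"dz":0,"twist":0,"grip":-1},{"dx":0,"dy":0.009,"dz":0,"twist":0,"grip":-1},{"dx":0,"dy":0.009,"dz":-0.004,"twist":0,"grip":-1},{"dx":0,"dy":0.009,"dz":-0.008,"twist":0,"grip":-1},{"dx":0,"dy":0.009,"dz":-0.01,"twist":0,"grip":-1}]'
python3 - <<'E'
from h import *
snap('side','i.png');snap('wrist','i2.png')
C=np.zeros((400,800,3),np.uint8)
s=cv2.imread('pics/i.png');C[:,:400]=cv2.resize(cv2.convertScaleAbs(s[120:250,180:310],alpha=1.5),(400,400),interpolation=3)
C[:300,400:]=cv2.resize(cv2.imread('pics/i2.png'),(400,300))
cv2.imwrite('pics/ii.png',C)
E
```

```text
t: 9.62
eef_pos: [0.4948, 0.0264, 0.0531]
ee_rot: [-3.141, -0.0, -0.07]
force: [-0.5, 1.0, -3.5]
width: 0.0077
gripper_force: 45.1
t: 10.03
eef_pos: [0.4965, 0.0356, 0.0422]
ee_rot: [3.142, -0.0, -0.07]
force: [-0.5, -1.8, -0.9]
width: 0.0084
gripper_force: 45.0
```

View pics/ii.png

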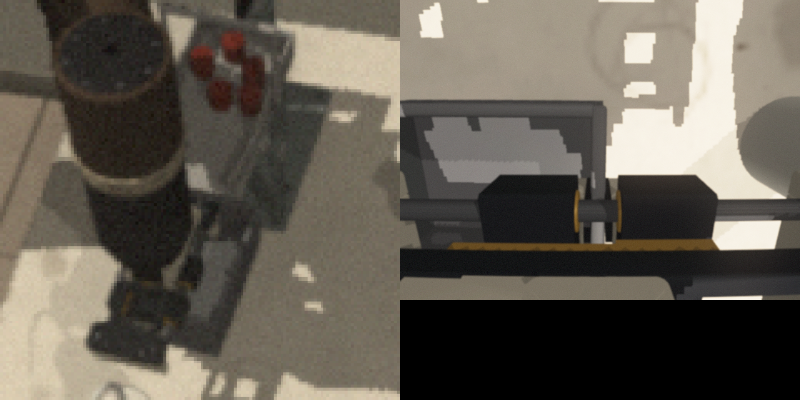

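The bin sits square under the spout and the TCP matches the wall target, so I'll seat it, release and rise.

```bash
set -e
python3 -m crank '[{"dx":0,"dy":0,"dz":-0.0025,"twist":0,"grip":-1},{"dx":0,"dy":0,"dz":-0.0025,"twist":0,"grip":-0.5},{"dx":0,"dy":0,"dz":-0.0025,"twist":0,"grip":-0.5},{"dx":0,"dy":0,"dz":-0.0025,"twist":0,"grip":-0.5},{"dx":0,"dy":0,"dz":-0.0025,"twist":0,"grip":-0.5}]'
python3 -m crank '[{"dx":0,"dy":0,"dz":0,"twist":0,"grip":-0.5},{"dx":0,"dy":0,"dz":0.01,"twist":0,"grip":-0.5},{"dx":0,"dy":0,"dz":0.03,"twist":0,"grip":-0.5},{"dx":0,"dy":0,"dz":0.06,"twist":0,"grip":-0.5},{"dx":0,"dy":0,"dz":0.1,"twist":0,"grip":-0.5}]'
python3 -m crank '[{"dx":0,"dy":0,"dz":0.04,"twist":0,"grip":-0.5},{"dx":0,"dy":0,"dz":0.08,"twist":0,"grip":-0.5},{"dx":0,"dy":0,"dz":0.12,"twist":0,"grip":-0.5},{"dx":0,"dy":0,"dz":0.16,"twist":0,"grip":-0.5},{"dx":0,"dy":0,"dz":0.2,"twist":0,"grip":-0.5}]'
```

```text
t: 10.55
eef_pos: [0.496, 0.0358, 0.0402]
ee_rot: [-3.141, -0.0, -0.07]
force: [-0.6, 0.7, 0.2]
width: 0.0214
gripper_force: 0.0
t: 10.97
eef_pos: [0.4941, 0.0351, 0.1392]
ee_rot: [3.14, 0.004, -0.07]
force: [0.6, 0.9, -0.5]
width: 0.0221
gripper_force: 0.0
t: 11.38
eef_pos: [0.4952, 0.0355, 0.3426]
ee_rot: [-3.141, -0.001, -0.07]
force: [2.3, -0.0, -0.1]
width: 0.0221
gripper_force: 0.0
```

Next is the catch: I'll approach with the fingers shut and turned so they close along world x, with the camera away from the bail, then push the bar's +x side.

```bash
set -e
python3 -m crank '[{"dx":0.004,"dy":0.02,"dz":0,"twist":6,"grip":-1},{"dx":0.008,"dy":0.04,"dz":0.01,"twist":13,"grip":-1},{"dx":0.012,"dy":0.06,"dz":0.015,"twist":20,"grip":-1},{"dx":0.016,"dy":0.08,"dz":0.015,"twist":27,"grip":-1},{"dx":0.02,"dy":0.1,"dz":0.015,"twist":33,"grip":-1}]'
python3 -m crank '[{"dx":0.004,"dy":0.02,"dz":0,"twist":6,"grip":-1},{"dx":0.008,"dy":0.04,"dz":0,"twist":13,"grip":-1},{"dx":0.012,"dy":0.06,"dz":0,"twist":20,"grip":-1},{"dx":0.016,"dy":0.08,"dz":0,"twist":27,"grip":-1},{"dx":0.02,"dy":0.1,"dz":0,"twist":33,"grip":-1}]'
python3 -m crank '[{"dx":0.004,"dy":0.02,"dz":0,"twist":6,"grip":-1},{"dx":0.008,"dy":0.04,"dz":0,"twist":13,"grip":-1},{"dx":0.012,"dy":0.06,"dz":0,"twist":20,"grip":-1},{"dx":0.016,"dy":0.08,"dz":0,"twist":26,"grip":-1},{"dx":0.021,"dy":0.105,"dz":0,"twist":28,"grip":-1}]'
python3 -c "
from h import *
print(arm.get_state()['q'])"
```

```text
t: 11.8
eef_pos: [0.5159, 0.1367, 0.3557]
ee_rot: [-3.141, -0.001, 0.513]
force: [0.1, -0.1, -0.3]
width: 0.0007
gripper_force: 0.0
t: 12.22
eef_pos: [0.5358, 0.2367, 0.3551]
ee_rot: [-3.142, -0.0, 1.089]
force: [0.3, 0.4, 0.0]
width: 0.0003
gripper_force: 0.0
t: 12.63
eef_pos: [0.5567, 0.3412, 0.3554]
ee_rot: [3.141, -0.0, 1.577]
force: [-0.1, 0.4, 0.1]
width: 0.0006
gripper_force: 0.0
[ 8.47973985e-01  2.73678723e-01  1.77466885e-01 -3.71031944e-05
 -1.47420734e+00  2.29970162e+00]
```

```bash
set -e
python3 -m crank '[{"dx":0,"dy":0,"dz":-0.035,"twist":0,"grip":-1},{"dx":0,"dy":0,"dz":-0.07,"twist":0,"grip":-1},{"dx":0,"dy":0,"dz":-0.105,"twist":0,"grip":-1},{"dx":0,"dy":0,"dz":-0.14,"twist":0,"grip":-1},{"dx":0,"dy":0,"dz":-0.163,"twist":0,"grip":-1}]'
python3 -m crank '[{"dx":0,"dy":0,"dz":0,"twist":0,"grip":-1},{"dx":-0.005,"dy":0,"dz":0,"twist":0,"grip":-1},{"dx":-0.01,"dy":0,"dz":0,"twist":0,"grip":-1},{"dx":-0.015,"dy":0,"dz":0,"twist":0,"grip":-1},{"dx":-0.021,"dy":0.001,"dz":0,"twist":0,"grip":-1}]'
python3 -m crank '[{"dx":-0.006,"dy":0.001,"dz":0,"twist":0,"grip":-1},{"dx":-0.013,"dy":0.003,"dz":0,"twist":0,"grip":-1},{"dx":-0.018,"dy":0.006,"dz":0,"twist":0,"grip":-1},{"dx":-0.023,"dy":0.011,"dz":0,"twist":0,"grip":-1},{"dx":-0.028,"dy":0.017,"dz":0,"twist":0,"grip":-1}]'
python3 -m crank '[{"dx":-0.003,"dy":0.005,"dz":0,"twist":0,"grip":-1},{"dx":-0.005,"dy":0.009,"dz":0,"twist":0,"grip":-1},{"dx":-0.006,"dy":0.013,"dz":0,"twist":0,"grip":-1},{"dx":-0.007,"dy":0.016,"dz":0,"twist":0,"grip":-1},{"dx":-0.007,"dy":0.016,"dz":0,"twist":0,"grip":-1}]'
```

```text
t: 13.05
eef_pos: [0.5553, 0.3399, 0.1883]
ee_rot: [-3.139, 0.002, 1.571]
force: [0.5, -1.3, -0.3]
width: 0.0006
gripper_force: 0.0
t: 13.47
eef_pos: [0.5361, 0.3423, 0.1944]
ee_rot: [3.139, -0.002, 1.571]
force: [1.6, -1.8, 1.1]
width: 0.0005
gripper_force: 0.9
t: 13.88
eef_pos: [0.5072, 0.3588, 0.1923]
ee_rot: [3.142, 0.0, 1.571]
force: [0.7, -0.8, 0.4]
width: 0.0007
gripper_force: 0.8
t: 14.3
eef_pos: [0.5005, 0.3749, 0.1916]
ee_rot: [-3.141, 0.001, 1.571]
force: [0.3, -1.0, 0.7]
width: 0.0008
gripper_force: 0.3
```

```bash
set -e
python3 -m crank '[{"dx":0,"dy":-0.004,"dz":0.005,"twist":0,"grip":-1},{"dx":0,"dy":-0.006,"dz":0.03,"twist":0,"grip":-1},{"dx":0.003,"dy":-0.01,"dz":0.06,"twist":0,"grip":-1},{"dx":0.006,"dy":-0.03,"dz":0.06,"twist":0,"grip":-1},{"dx":0.012,"dy":-0.055,"dz":0.06,"twist":0,"grip":-1}]'
python3 - <<'E'
from h import *
snap('side','j.png');snap('scene','j2.png')
C=np.zeros((400,800,3),np.uint8)
s=cv2.imread('pics/j.png');C[:,:400]=cv2.resize(cv2.convertScaleAbs(s[90:230,180:320],alpha=1.5),(400,400),interpolation=3)
s=cv2.imread('pics/j2.png');C[:,400:]=cv2.resize(s[190:370,170:350],(400,400),interpolation=3)
cv2.imwrite('pics/jj.png',C)
E
```

```text
t: 14.72
eef_pos: [0.5135, 0.3208, 0.2543]
ee_rot: [3.139, -0.004, 1.573]
force: [-0.4, -0.4, -0.7]
width: 0.0004
gripper_force: 0.0
```

View pics/jj.png

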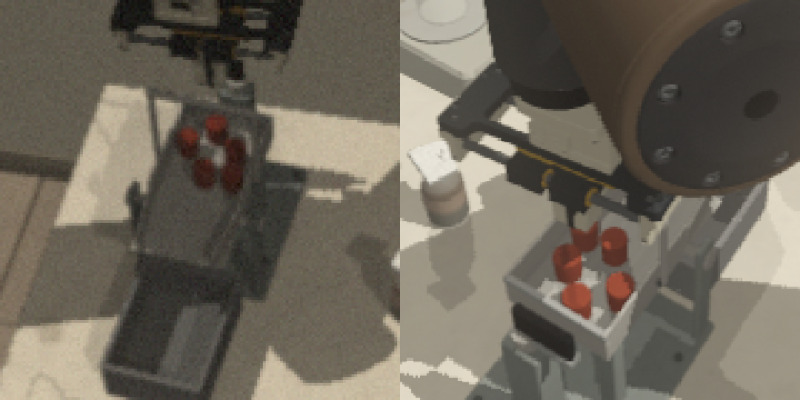

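The catch bar at (545,330) in the right half now lies across the stand behind the tray wall, so the tray is free. The bin sits under the lip, its front rim corners at side (217,217) and (253,224). I'll check those corners and move in behind the bail.

```bash
set -e
python3 -c "
from h import *
print(at('side',217,216.5,.066),at('side',253,224,.066),'expect (.433,.036),(.557,.027)')"
python3 -m crank '[{"dx":0,"dy":-0.005,"dz":-0.012,"twist":0,"grip":-1},{"dx":0,"dy":-0.012,"dz":-0.012,"twist":0,"grip":-1},{"dx":0,"dy":-0.018,"dz":-0.012,"twist":0,"grip":-1},{"dx":0,"dy":-0.024,"dz":-0.012,"twist":0,"grip":-1},{"dx":-0.001,"dy":-0.03,"dz":-0.012,"twist":0,"grip":-1}]'
python3 -m crank '[{"dx":0,"dy":-0.003,"dz":0,"twist":0,"grip":-1},{"dx":0,"dy":-0.006,"dz":0,"twist":0,"grip":-1},{"dx":-0.001,"dy":-0.009,"dz":0,"twist":0,"grip":-1},{"dx":-0.001,"dy":-0.012,"dz":0,"twist":0,"grip":-1},{"dx":-0.001,"dy":-0.015,"dz":0,"twist":0,"grip":-1}]'
```

```text
[0.4407 0.0429 0.066 ] [0.5628 0.0382 0.066 ] expect (.433,.036),(.557,.027)
t: 15.23
eef_pos: [0.512, 0.2893, 0.2405]
ee_rot: [3.141, -0.0, 1.571]
force: [-0.4, 0.8, -0.0]
width: 0.0002
gripper_force: 0.0
t: 15.65
eef_pos: [0.5109, 0.2748, 0.2403]
ee_rot: [3.141, -0.001, 1.571]
force: [-0.3, 2.6, 2.4]
width: 0.0001
gripper_force: 1.3
```

Contact force is about 2.6 N, so the tray is free. I'll tip it gradually.

```bash
set -e
python3 -m crank '[{"dx":0,"dy":-0.006,"dz":0,"twist":0,"grip":-1},{"dx":-0.001,"dy":-0.012,"dz":0,"twist":0,"grip":-1},{"dx":-0.001,"dy":-0.018,"dz":0,"twist":0,"grip":-1},{"dx":-0.002,"dy":-0.024,"dz":0,"twist":0,"grip":-1},{"dx":-0.002,"dy":-0.03,"dz":0,"twist":0,"grip":-1}]'
python3 -m crank '[{"dx":0,"dy":-0.006,"dz":0,"twist":0,"grip":-1},{"dx":-0.001,"dy":-0.012,"dz":0,"twist":0,"grip":-1},{"dx":-0.001,"dy":-0.018,"dz":0,"twist":0,"grip":-1},{"dx":-0.002,"dy":-0.024,"dz":0,"twist":0,"grip":-1},{"dx":-0.002,"dy":-0.03,"dz":0,"twist":0,"grip":-1}]'
python3 -m crank '[{"dx":0,"dy":-0.005,"dz":-0.001,"twist":0,"grip":-1},{"dx":-0.001,"dy":-0.01,"dz":-0.002,"twist":0,"grip":-1},{"dx":-0.001,"dy":-0.015,"dz":-0.003,"twist":0,"grip":-1},{"dx":-0.002,"dy":-0.02,"dz":-0.004,"twist":0,"grip":-1},{"dx":-0.002,"dy":-0.025,"dz":-0.005,"twist":0,"grip":-1}]'
```

```text
t: 16.07
eef_pos: [0.5085, 0.2438, 0.2399]
ee_rot: [-3.141, 0.0, 1.571]
force: [-0.6, 1.7, 1.2]
width: 0.0005
gripper_force: 0.9
t: 16.48
eef_pos: [0.5064, 0.2139, 0.2397]
ee_rot: [-3.141, 0.0, 1.571]
force: [-0.5, 1.5, -0.4]
width: 0.0004
gripper_force: 0.8
t: 16.9
eef_pos: [0.5046, 0.1892, 0.2348]
ee_rot: [-3.141, 0.0, 1.571]
force: [-0.1, 1.0, -0.1]
width: 0.0006
gripper_force: 0.7
```

```bash
set -e
python3 -m crank '[{"dx":0,"dy":-0.004,"dz":-0.001,"twist":0,"grip":-1},{"dx":0,"dy":-0.008,"dz":-0.002,"twist":0,"grip":-1},{"dx":0,"dy":-0.012,"dz":-0.003,"twist":0,"grip":-1},{"dx":-0.001,"dy":-0.016,"dz":-0.004,"twist":0,"grip":-1},{"dx":-0.001,"dy":-0.019,"dz":-0.005,"twist":0,"grip":-1}]'
python3 -m crank '[{"dx":0,"dy":-0.001,"dz":0,"twist":0,"grip":-1},{"dx":0,"dy":-0.002,"dz":0,"twist":0,"grip":-1},{"dx":0,"dy":-0.002,"dz":0,"twist":0,"grip":-1},{"dx":0,"dy":-0.002,"dz":0,"twist":0,"grip":-1},{"dx":0,"dy":-0.002,"dz":0,"twist":0,"grip":-1}]'
python3 - <<'E'
from h import *
snap('side','k.png');snap('scene','k2.png')
a=cv2.imread('pics/k.png')[90:230,180:320]; b=cv2.imread('pics/k2.png')[190:370,170:350]
for n,i,o in (('side',a,(180,90)),('scene',b,(170,190))):
    i=i.astype(int); m=((i[...,2]>1.7*i[...,1])&(i[...,2]>50)).astype(np.uint8)
    k,_,st,c=cv2.connectedComponentsWithStats(m)
    print(n,[((c[j]+o).round().tolist(),int(st[j,4])) for j in range(1,k) if st[j,4]>6])
E
```

```text
t: 17.32
eef_pos: [0.5037, 0.1703, 0.23]
ee_rot: [3.142, -0.0, 1.571]
force: [-0.7, 1.5, -0.2]
width: 0.0004
gripper_force: 0.6
t: 17.73
eef_pos: [0.5039, 0.1688, 0.2302]
ee_rot: [3.141, 0.0, 1.571]
force: [-1.0, 0.4, 0.1]
width: 0.0001
gripper_force: 0.3
side [([237.0, 200.0], 15), ([242.0, 209.0], 89), ([248.0, 218.0], 24)]
scene [([294.0, 276.0], 85), ([305.0, 283.0], 14)]
```

```bash
set -e
python3 -m crank '[{"dx":0,"dy":-0.001,"dz":0,"twist":0,"grip":-1},{"dx":0,"dy":-0.002,"dz":0,"twist":0,"grip":-1},{"dx":0,"dy":-0.003,"dz":0,"twist":0,"grip":-1},{"dx":0,"dy":-0.003,"dz":0,"twist":0,"grip":-1},{"dx":0,"dy":-0.003,"dz":0,"twist":0,"grip":-1}]'
python3 -m crank '[{"dx":0,"dy":0,"dz":0,"twist":0,"grip":-1},{"dx":0,"dy":0,"dz":0,"twist":0,"grip":-1},{"dx":0,"dy":0,"dz":0,"twist":0,"grip":-1},{"dx":0,"dy":0,"dz":0,"twist":0,"grip":-1},{"dx":0,"dy":0,"dz":0,"twist":0,"grip":-1}]'
python3 - <<'E'
from h import *
snap('side','l.png');snap('scene','l2.png')
C=np.zeros((400,800,3),np.uint8)
s=cv2.imread('pics/l.png');C[:,:400]=cv2.resize(cv2.convertScaleAbs(s[130:230,190:290],alpha=1.7),(400,400),interpolation=3)
s=cv2.imread('pics/l2.png');C[:,400:]=cv2.resize(s[190:370,170:350],(400,400),interpolation=3)
cv2.imwrite('pics/ll.png',C)
E
```

```text
t: 18.25
eef_pos: [0.504, 0.1675, 0.2301]
ee_rot: [3.141, -0.003, 1.571]
force: [-2.1, 9.0, -1.6]
width: 0.0002
gripper_force: 4.2
t: 18.67
eef_pos: [0.504, 0.1675, 0.2301]
ee_rot: [3.141, -0.003, 1.571]
force: [-2.0, 8.3, -0.2]
width: 0.0003
gripper_force: 4.2
```

View pics/ll.png

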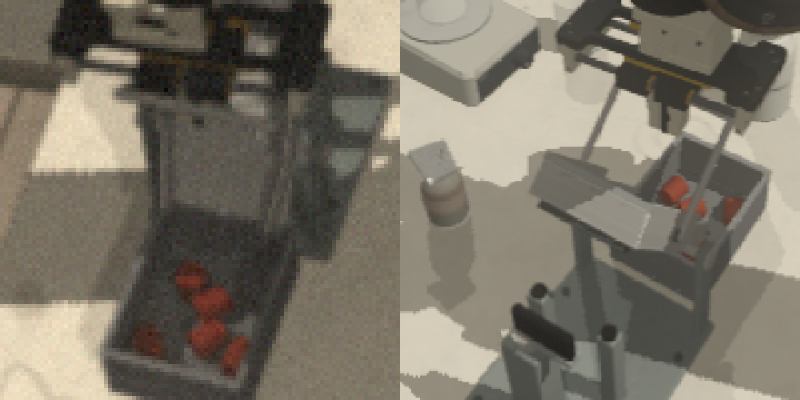

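All five stoppers lie in the bin, at crop (190,277), (212,302), (208,337), (235,355) and (150,340), and the tray is empty at its stop. Now I'll ease it back slowly with the fingers behind the bail.

```bash
set -e
python3 -m crank '[{"dx":0,"dy":0.003,"dz":0,"twist":0,"grip":-1},{"dx":0,"dy":0.006,"dz":0.001,"twist":0,"grip":-1},{"dx":0,"dy":0.01,"dz":0.003,"twist":0,"grip":-1},{"dx":0.001,"dy":0.014,"dz":0.004,"twist":0,"grip":-1},{"dx":0.001,"dy":0.018,"dz":0.005,"twist":0,"grip":-1}]'
python3 -m crank '[{"dx":0,"dy":0.004,"dz":0.001,"twist":0,"grip":-1},{"dx":0.001,"dy":0.008,"dz":0.002,"twist":0,"grip":-1},{"dx":0.001,"dy":0.012,"dz":0.003,"twist":0,"grip":-1},{"dx":0.001,"dy":0.016,"dz":0.004,"twist":0,"grip":-1},{"dx":0.001,"dy":0.02,"dz":0.005,"twist":0,"grip":-1}]'
python3 -m crank '[{"dx":0,"dy":0.004,"dz":0,"twist":0,"grip":-1},{"dx":0.001,"dy":0.008,"dz":0,"twist":0,"grip":-1},{"dx":0.001,"dy":0.012,"dz":0,"twist":0,"grip":-1},{"dx":0.001,"dy":0.016,"dz":0,"twist":0,"grip":-1},{"dx":0.001,"dy":0.02,"dz":0,"twist":0,"grip":-1}]'
python3 -m crank '[{"dx":0,"dy":0.004,"dz":0,"twist":0,"grip":-1},{"dx":0.001,"dy":0.008,"dz":0,"twist":0,"grip":-1},{"dx":0.001,"dy":0.012,"dz":0,"twist":0,"grip":-1},{"dx":0.001,"dy":0.016,"dz":0,"twist":0,"grip":-1},{"dx":0.001,"dy":0.02,"dz":0,"twist":0,"grip":-1}]'
python3 -m crank '[{"dx":0,"dy":0.004,"dz":0,"twist":0,"grip":-1},{"dx":0.001,"dy":0.008,"dz":0,"twist":0,"grip":-1},{"dx":0.001,"dy":0.011,"dz":0,"twist":0,"grip":-1},{"dx":0.001,"dy":0.014,"dz":0,"twist":0,"grip":-1},{"dx":0.001,"dy":0.017,"dz":0,"twist":0,"grip":-1}]'
```

```text
t: 19.18
eef_pos: [0.505, 0.184, 0.2353]
ee_rot: [3.141, 0.0, 1.571]
force: [0.5, 1.2, -0.2]
width: 0.0005
gripper_force: 0.3
t: 19.6
eef_pos: [0.5059, 0.2042, 0.2401]
ee_rot: [3.141, -0.0, 1.571]
force: [1.0, 1.1, -0.5]
width: 0.0004
gripper_force: 0.4
t: 20.02
eef_pos: [0.5069, 0.2241, 0.24]
ee_rot: [3.141, -0.0, 1.571]
force: [1.1, 1.2, 0.8]
width: 0.0004
gripper_force: 0.5
t: 20.43
eef_pos: [0.5079, 0.2441, 0.24]
ee_rot: [-3.142, 0.0, 1.571]
force: [0.8, 0.6, -0.2]
width: 0.0001
gripper_force: 0.5
t: 20.85
eef_pos: [0.5088, 0.261, 0.24]
ee_rot: [-3.141, 0.0, 1.571]
force: [0.1, 0.4, 0.6]
width: 0.0002
gripper_force: 0.5
```

Still in contact. I'll creep the last 30 mm.

```bash
set -e
python3 -m crank '[{"dx":0,"dy":0.002,"dz":0,"twist":0,"grip":-1},{"dx":0,"dy":0.004,"dz":0,"twist":0,"grip":-1},{"dx":0.001,"dy":0.006,"dz":0,"twist":0,"grip":-1},{"dx":0.001,"dy":0.008,"dz":0,"twist":0,"grip":-1},{"dx":0.001,"dy":0.01,"dz":0,"twist":0,"grip":-1}]'
python3 -m crank '[{"dx":0,"dy":0.002,"dz":0,"twist":0,"grip":-1},{"dx":0,"dy":0.004,"dz":0,"twist":0,"grip":-1},{"dx":0,"dy":0.006,"dz":0,"twist":0,"grip":-1},{"dx":0.001,"dy":0.008,"dz":0,"twist":0,"grip":-1},{"dx":0.001,"dy":0.01,"dz":0,"twist":0,"grip":-1}]'
python3 -m crank '[{"dx":0,"dy":0.002,"dz":0,"twist":0,"grip":-1},{"dx":0,"dy":0.004,"dz":0,"twist":0,"grip":-1},{"dx":0,"dy":0.006,"dz":0,"twist":0,"grip":-1},{"dx":0,"dy":0.008,"dz":0,"twist":0,"grip":-1},{"dx":0,"dy":0.01,"dz":0,"twist":0,"grip":-1}]'
python3 -m crank '[{"dx":0,"dy":0.01,"dz":0.01,"twist":0,"grip":-1},{"dx":0,"dy":0.02,"dz":0.04,"twist":0,"grip":-1},{"dx":0,"dy":0.02,"dz":0.08,"twist":0,"grip":-1},{"dx":0,"dy":0.02,"dz":0.12,"twist":0,"grip":-1},{"dx":0,"dy":0.02,"dz":0.15,"twist":0,"grip":-1}]'
python3 - <<'E'
from h import *
snap('side','m.png');snap('scene','m2.png')
def bars(f,r):
    i=cv2.imread('pics/'+f).astype(int); m=((i[...,2]>1.7*i[...,1])&(i[...,2]>50)).astype(np.uint8)
    k,_,st,c=cv2.connectedComponentsWithStats(m); return [(c[j].round().tolist(),int(st[j,4])) for j in range(1,k) if st[j,4]>8 and r[0]<c[j][0]<r[1]]
print(bars('l.png',(200,300)),bars('m.png',(200,300)),bars('m2.png',(200,330)))
for n,f,g in (('side','b.png','m.png'),('scene','a.png','m2.png')):
    a=cv2.imread('pics/'+f,0).astype(int);b=cv2.imread('pics/'+g,0).astype(int)
    for nm,p in dict(wash=(.51,-.13,.1),beak=(.79,-.12,.04),cult=(.767,.222,.06),tray=(.5,.25,.174)).items():
        u,v=proj(n,p).astype(int); print(n,nm,np.abs(a-b)[v-15:v+16,u-15:u+16].mean().round(1))
E
```

```text
t: 21.27
eef_pos: [0.5099, 0.2708, 0.2401]
ee_rot: [3.142, 0.0, 1.571]
force: [-0.7, 1.2, -1.1]
width: 0.0006
gripper_force: 0.6
t: 21.68
eef_pos: [0.5109, 0.2809, 0.24]
ee_rot: [-3.142, -0.0, 1.571]
force: [0.4, 1.2, -0.9]
width: 0.0004
gripper_force: 0.6
t: 22.1
eef_pos: [0.5108, 0.2907, 0.2401]
ee_rot: [-3.142, 0.0, 1.571]
force: [-0.0, 0.1, 0.2]
width: 0.0002
gripper_force: 0.0
t: 22.52
eef_pos: [0.5111, 0.3106, 0.3937]
ee_rot: [3.139, -0.001, 1.571]
force: [1.6, 0.1, 0.4]
width: 0.0004
gripper_force: 0.0
[([237.0, 200.0], 17), ([242.0, 209.0], 89), ([248.0, 217.0], 25)] [([237.0, 198.0], 34), ([242.0, 205.0], 42), ([241.0, 213.0], 43), ([248.0, 218.0], 24)] [([304.0, 298.0], 12)]
side wash 2.3
side beak 2.2
side cult 24.0
side tray 21.2
scene wash 26.7
scene beak 79.5
scene cult 18.2
scene tray 34.1
```

```bash
python3 -c "
from station import arm
print(arm.job_done())"
```

```text
the job is handed in; nothing more can be done
None
```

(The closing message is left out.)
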